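Hold the jog key pressed home in the letter folder

TASK

Take the orange jog key out of its stand, lower it into the round collar on top of the letter folder, turn it until its four splines mesh with the cross-shaped slot of the drive, and push it fully home against the spring so that the clutch lets go. Finish while still gripping the key and keeping it pressed down; leave the pen pot, the stapler and the green tumbler where they stand.

Things in the scene. Friction and masses are not known exactly. Their poses are not given: they have to be found in the camera images.
- jog_key: Loose jog key, 78 mm tall, about 0.12 kg, upright in its stand. Origin: tip of the stem; z up the stem. Cross of four steel splines z 0 to 22.5 mm: two blades along the key's x and y, each 25 mm tip to tip, 6 mm thick (lowest 2.5 mm only 21 x 4 mm, as lead-in); shaft of 16 mm diameter to z 36; black flange disc of 48 mm diameter z 36 to 42; handle above. Fits at every quarter turn.
- key_handle (a point): Middle of the key's orange flat handle, on the stem axis, 60 mm above the key's tip; axes as the key's. The handle is 40 mm long along x, 16 mm thick along y, 36 mm high (from the flange to the key's top). Grip it across the 16 mm, fingertips just above the flange.
- stand: Fixed green key stand, block 76 x 76 x 46 mm, origin at the centre of its underside on the desk, z up. Round hole of 29 mm diameter, 40 mm deep, open at the top; at the start the key's stem stands in it, the flange resting on the top face (key tip 10 mm above the desk), at any yaw.
- folder: Fixed letter folder, cream case 260 (x) x 360 (y) x 100 mm high, origin at the centre of its underside on the desk, front to its -x. On top: a green roller cover, 30 mm high, over the +y half, a sloping paper tray beyond it up to 200 mm above the desk, and a grey round collar at folder x -40, y -100 mm: outer diameter 56 mm, rim 140 mm above the desk.
- drive_mouth (a point): Centre of the cross-shaped slot in the yellow drive inside the grey collar, on the slot's upper face, 126 mm above the desk, 14 mm below the collar's rim; z up. Slot arms 9 mm wide along this point's x and y (not the folder's). The drive is stiff: slips only above 0.35 N m. Above it the collar guides: bore 28 mm wide for 5 mm, flaring to 48 mm at the rim. Key home: tip 18 mm below this point.
- clutch (a joint): Travel in m of the clutch's black spring plate, which lies in the slot 12 mm below the drive mouth: 0 = up, 0.006 = fully down (hard stop). The key's tip presses it: about 4 N to start it, 11 N fully down; it throws the key back up when the push ends.
- pen_pot: Bystander: loose round blue pen pot, 72 mm diameter, 85 mm high, pens up to 120 mm, origin at the centre of its underside.
- stapler: Bystander: loose red and black stapler 140 (x) x 36 x 46 mm, origin at the centre of its underside.
- tumbler: Bystander: loose green glass tumbler, 72 mm diameter, 100 mm high, origin at the centre of its underside.
Mind the look-alikes: they are no part of the job. Leave any purple look-alike of the jog_key alone. There is more than one size of the stand; the job needs the smaller.

How it is judged:
On the way, in this order (a step that is already met when the one before it is completed fails the run):
1. the key is lifted clear of its stand, in the fingers (z of jog_key in the frame of stand above 0.05 m and contact force between the fingers and jog_key above 1 N), for 0.1 s.
2. the key is meshed and pressed home, held so for half a second (value of joint clutch above 0.004 m and horizontal distance between jog_key and drive_mouth below 0.004 m and z of jog_key in the frame of drive_mouth below -0.0145 m and angle between jog_key's own z axis and vertical below 0.12 rad and (angle between the x axis of jog_key and the x axis of drive_mouth, either way round below 0.25 rad or angle between the x axis of jog_key and the y axis of drive_mouth, either way round below 0.25 rad) and contact force between the fingers and jog_key above 2 N), for 0.5 s.
At the end, for the whole second after the job is handed in: The clutch plate is pressed at least 4 mm of its 6 mm, the key's tip is at least 14.5 mm below the drive mouth and within 4 mm of its axis, the key is upright within 0.12 rad, a pair of its splines lies along the slot within 0.25 rad, and the fingers still hold the key (contact over 2 N) (all of step 2); the arm keeps its last pose, push and grip.
It fails at once if the pen pot is shoved or tipped (distance of pen_pot from where it was at the start of the episode above 0.03 m or angle between pen_pot's own z axis and vertical above 0.5 rad).
It fails at once if the stapler is shoved or tipped (distance of stapler from where it was at the start of the episode above 0.03 m or angle between stapler's own z axis and vertical above 0.5 rad).
It fails at once if the green tumbler is shoved or tipped (distance of tumbler from where it was at the start of the episode above 0.03 m or angle between tumbler's own z axis and vertical above 0.5 rad).
It also fails if it takes over 38 s, if anything falls off the work surface, if the arm or the gripper's body presses on something with over 40 N, if the wrist force passes 120 N, or if a joint passes its speed limit or range.

ROBOT

A 6-joint arm with a two-finger parallel gripper is mounted at the origin on the work surface. World frame = base frame: x ahead of the robot, y to its left, z up, the work surface at z = 0. Lengths are in m, angles in rad, forces in N, time in s.
With the tool pointing down it reaches from about 0.4 to 0.825 m from the base axis. Payload 7 kg.
Tool frame: the origin (TCP) lies midway between the tips of the shut fingers; the grasp point (between the pads) lies ctrl.tcp_to_grasp behind it (ctrl.tcp_to_grasp is the distance from the TCP to the grasp point, in m); z points along the fingers, y is the line along which they close (so a half turn about z gives the same grasp; the last joint's range is limited). The gripper opens to 88 mm and grips with 3 to 60 N. Pads are 19 mm wide; open, the fingers measure 130 mm over their backs; the gripper's body (78 mm by 193 mm) begins 47 mm behind the grasp point.
Start: joints at [1.414, 0.359, 0.012, 0, -1.224, -0.288], TCP at [0.29, 0.609, 0.227] pointing down, gripper open.
Joint ranges: [-3.07, 3.07], [-1.43, 2.12], [-1.02, 1.25], [-3.03, 1.67], [-3.05, -0], [-3.03, 3.03]. Speed limits (rad/s): [2.39, 2.39, 3.01, 3.14, 3.14, 3.14].

INTERFACE

Orientations are given as [roll, pitch, yaw] about the fixed x, y, z axes, in that order (R = Rz(yaw) Ry(pitch) Rx(roll)).
In Python, from station import ctrl gives the robot as it stands. The module is installed in compiled form; this text tells all that it offers.
- The arm moves only by the tool drive_tool, never from a script. Its argument "rows" is a list of rows, each a list of 3 entries, a list of its own where there are three numbers: the shift along the tool's x, y, z in cm, then the turn about the tool's z in rad, then the finger opening in cm, from 0 to 8.76. A call has 1 to 12 rows; each row is the pose to reach, as a shift and turn from the pose commanded when the call began, along the tool's axes at that moment; what a row does not reach only later rows make up. A row lasts 1/12 s, in which the tool goes at most 41.7 mm and 7.16 degrees, less where a joint would pass 70% of its speed; a pose out of reach is approached as far as the arm can. A call with a gripper value outside its range is refused whole. The fingers move at their own pace and stop on an object; "grip_force" is the grip in N (left out, the last holds). Time passes only in rows, so rows that repeat a pose let the fingers close. It gives the time, the measured TCP pose, the force, the opening and the grip force at its end, in the units of the state.
- ctrl.get_state(): the state, without advancing time (a new reading comes with each control period).
- ctrl.get_image(name): name is "scene" or "top"; returns the picture (480x640x3 uint8, blue, green, red); there is no depth.
- ctrl.calibration(name): a dict with "camera_matrix" (3x3 intrinsics, pixels), "pose" (4x4, takes a point from camera to world coordinates). Camera axes: x right, y down, z forward; pixel columns grow to the right and rows downward; lengths in m; the calibration is good to about 2 mm. A picture is of the moment at which its call begins. calibration takes no time and is no camera call.
- ctrl.finish_job(): hands the job in; it is judged then, once.
The state is a dict: "time": time; "joints": joint angles; "joint_vel": joint speeds; "effort": joint torques, N m; "position": TCP position; "tool_rot": TCP orientation; "contact_force": force on the tool from outside, world axes, zero at the start; "wrist_torque": the same for the moment, N m; "grip_width": finger opening in m; "grasp_force": force on a finger pad.
Only numpy, scipy, OpenCV 4.12 (cv2) and the standard library are available. Lean on these libraries where they do the work, as an engineer would, in place of code of your own. Each camera call takes 0.05 s, during which the arm holds its last target. There are 200 camera calls.

## Working session

There is one attempt and no reset: what is moved stays moved. The work goes in short steps, Python scripts to look and compute and a tool call to move; the robot and the scene stay as the last step left them, time stands still between calls to the robot, and variables do not carry over. Pictures are saved under pics/ and viewed, at most 10 in all, crops included, and the job is handed in when it is done.

Besides the shell and the picture viewer there is one more tool, called after "Call:" by a JSON object that holds its "name" and its "arguments", one argument or row to a line. drive_tool: Moves the arm, as the interface text tells. Its arguments: {"type":"object","properties":{"rows":{"type":"array"},"grip_force":{"type":"number"}},"required":["rows"]}

```bash
mkdir -p pics; python3 - <<'E'
from station import ctrl
import cv2
for n in("scene","top"):
    cv2.imwrite(f"pics/{n}0.png",ctrl.get_image(n)); c=ctrl.calibration(n); print(n,c["camera_matrix"].round(1).tolist(),c["pose"].round(3).tolist())
s=ctrl.get_state(); print(s,ctrl.tcp_to_grasp)
E
```

```text
scene [[535.9, 0.0, 324.7], [0.0, 535.9, 247.4], [0.0, 0.0, 1.0]] [[0.646, 0.478, -0.596, 1.148], [0.764, -0.405, 0.503, -0.52], [-0.001, -0.78, -0.626, 0.768], [0.0, 0.0, 0.0, 1.0]]
top [[472.9, 0.0, 320.5], [0.0, 472.9, 225.6], [0.0, 0.0, 1.0]] [[0.027, -0.997, 0.076, 0.445], [-1.0, -0.027, -0.007, 0.019], [0.009, -0.076, -0.997, 1.122], [0.0, 0.0, 0.0, 1.0]]
{'time': 0.1, 'joints': array([ 1.41410656e+00,  3.59301362e-01,  1.11790468e-02, -3.13421929e-04,
       -1.22410697e+00, -2.88131328e-01]), 'joint_vel': array([-0.00048882, -0.00025032,  0.00133765,  0.00263617,  0.00275111,
       -0.00074906]), 'effort': array([-1.71730015e-03, -5.84162164e+01,  2.93752939e+01,  7.01558724e+00,
        1.02315238e-02, -3.62119977e-05]), 'position': array([0.29026727, 0.60892725, 0.22573692]), 'tool_rot': array([ 3.14013503e+00, -1.24720331e-04, -4.44927706e-01]), 'contact_force': array([ 0.51141344, -0.43542131,  0.39803768]), 'wrist_torque': array([0.0008954 , 0.01049902, 0.00157517]), 'grasp_force': 0.0, 'grip_width': 0.08761653216572228} 0.0188
```

View pics/scene0.png

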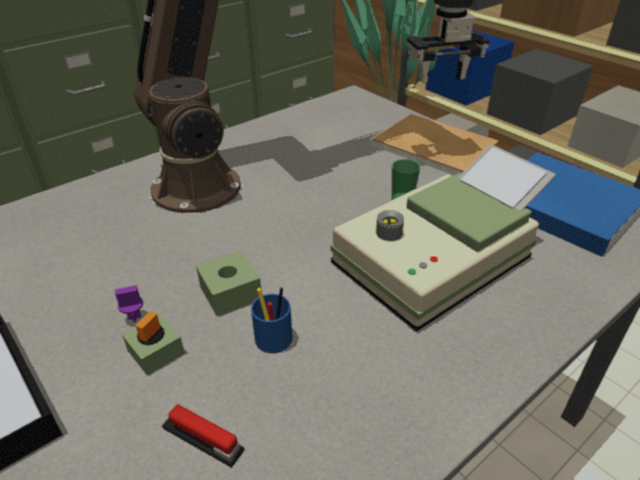

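View pics/top0.png

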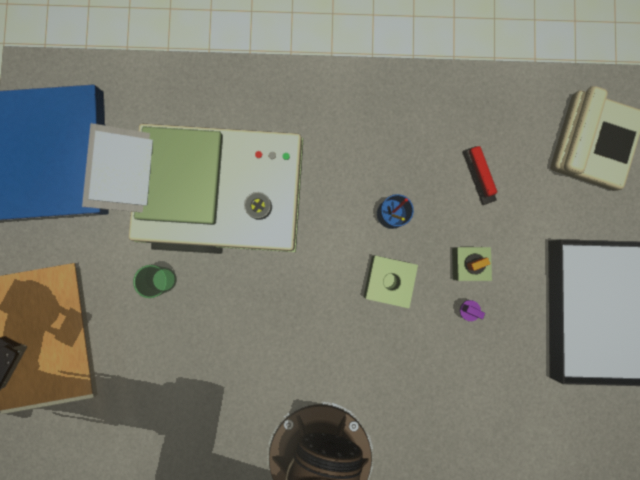

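Candidates in the top view: the orange key in the small stand (477,264), the purple look-alike (471,310), and the larger, empty stand (391,281). I choose the orange key in the small stand and check it in a close crop.

```bash
cat > h.py <<'E'
import numpy as np, cv2
from station import ctrl
def ray(n,u,v,z):
    c=ctrl.calibration(n);K=c["camera_matrix"];T=c["pose"]
    d=T[:3,:3]@np.linalg.solve(K,[u,v,1.]);o=T[:3,3];return o+d*(z-o[2])/d[2]
def proj(n,p):
    c=ctrl.calibration(n);T=np.linalg.inv(c["pose"]);q=c["camera_matrix"]@(T[:3,:3]@np.asarray(p)+T[:3,3]);return q[:2]/q[2]
def crop(im,u,v,r,s):
    return cv2.resize(im[v-r:v+r,u-r:u+r],(s,s),interpolation=cv2.INTER_CUBIC)
E
python3 - <<'E'
from h import *
t=cv2.imread("pics/top0.png");s=cv2.imread("pics/scene0.png")
a=np.hstack([crop(t,475,265,25,400),crop(s,150,335,35,400)]);cv2.imwrite("pics/c1.png",a)
a=np.hstack([crop(t,258,206,20,400),crop(s,390,225,20,400)]);cv2.imwrite("pics/c2.png",a)
hsv=cv2.cvtColor(t,cv2.COLOR_BGR2HSV)
m=cv2.inRange(hsv,(5,170,120),(18,255,255));m[:, :440]=0;m[:,520:]=0;m[:230]=0;m[300:]=0
p=cv2.findNonZero(m);print(len(p),cv2.minAreaRect(p),p.mean(0))
print("key top",ray("top",477,264,.088)," collar",ray("top",258.5,206,.14))
E
```

```text
13 ((477.2747497558594, 262.00250244140625), (3.869786024093628, 14.212668418884277), 50.710594177246094) [[476.69230769 262.53846154]]
key top [ 0.44842517 -0.33169676  0.088     ]  collar [0.55667139 0.14317235 0.14      ]
```

View pics/c1.png

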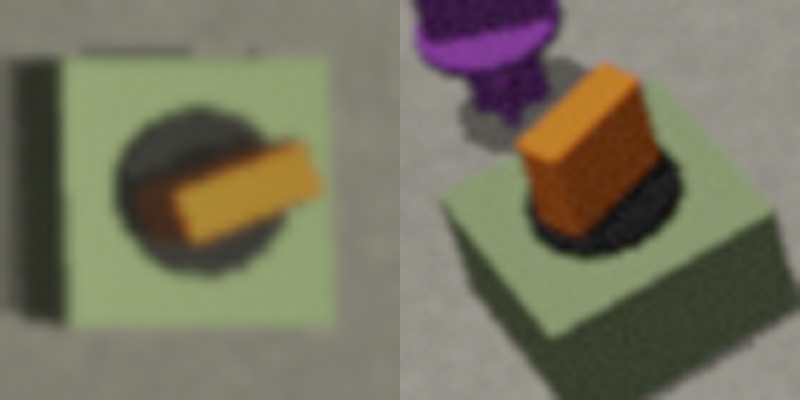

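View pics/c2.png

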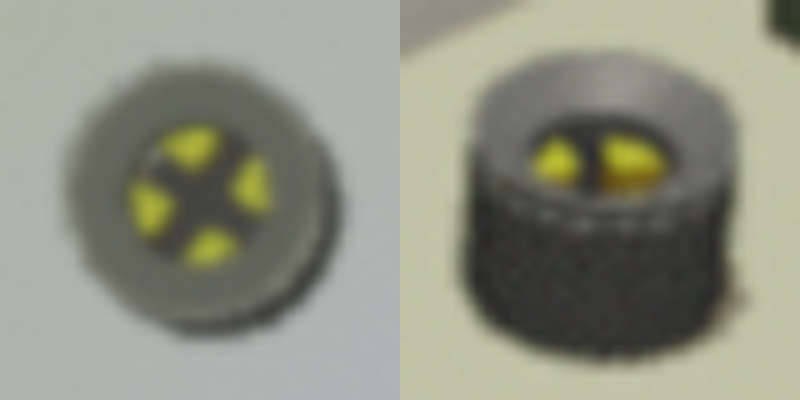

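c1 shows the orange handle upright on its black flange in the small stand, with the purple key lying apart behind it. Handle top corners in crop pixels are (172,195), (302,143), (322,190), (195,247). c2 shows the four yellow quadrants around the cross slot, centred near crop (201,197), with the slot rotated relative to the folder.

```bash
python3 - <<'E'
from h import *
t=cv2.imread("pics/top0.png");s=cv2.imread("pics/scene0.png")
f=lambda q,o,k:[(o[0]+(x+.5)/k-.5,o[1]+(y+.5)/k-.5) for x,y in q]
def rep(nm,P):
    P=np.array(P);e=P[[1,2]].mean(0)-P[[0,3]].mean(0);print(nm,P.mean(0).round(4),"yaw",np.arctan2(e[1],e[0]).round(3),"len",np.linalg.norm(e[:2]).round(4),"w",np.linalg.norm((P[2]+P[3]-P[0]-P[1])/2).round(4))
rep("key top",[ray("top",*p,.088) for p in f([(172,195),(302,143),(322,190),(195,247)],(450,240),8)])
rep("key scn",[ray("scene",*p,.088) for p in f([(518,145) ,(606,62),(640,82),(556,164)] and [(118,145),(206,62),(240,84),(154,166)],(115,300),400/70)])
rep("stand",[ray("top",*p,.046) for p in f([(63,60),(328,58),(330,327),(66,328)],(450,240),8)])
rep("stand scn",[ray("scene",*p,.046) for p in f([(42,202),(152,337)],(115,300),400/70)]*2) 
def yel(n,im,c):
    u,v=c;h=cv2.cvtColor(im,cv2.COLOR_BGR2HSV);m=np.zeros(h.shape[:2]);r=14
    S=h[...,1].astype(float);S[(h[...,0]<22)|(h[...,0]>36)|(h[...,1]<90)]=0
    ys,xs=np.mgrid[v-r:v+r,u-r:u+r];w=S[v-r:v+r,u-r:u+r].ravel()
    P=np.array([ray(n,x,y,.126) for x,y in zip(xs.ravel(),ys.ravel())])[:,:2]
    C=(P*w[:,None]).sum(0)/w.sum()
    d=P-C;th=np.arctan2(d[:,1],d[:,0]);R=np.hypot(*d.T)
    z=(w*R**2*np.exp(4j*th)).sum();print(n,"yellow C",C.round(4),"quad diag ang",np.angle(z)/4,"slot",np.angle(z)/4+np.pi/4-np.pi/2, "str",abs(z)/(w*R**2).sum(),w.astype(bool).sum())
yel("top",t,(258,206));yel("scene",s,(390,222))
q=f([(194,191)],(238,186),10)[0];print("collar",q,ray("top",*q,.14))
a=[(67,190),(320,195),(195,62),(195,320)];print([ray("top",*p,.14).round(4) for p in f(a,(238,186),10)])
Q=[ray("top",*p,.126) for p in f([(150,208),(252,188),(193,146),(210,247)],(238,186),10)]
for i in(0,2):print((Q[i]+Q[i+1])/2,np.arctan2(*(Q[i+1]-Q[i])[[1,0]]))
for n in("pot",396,211,.085),("stapler",483,172,.046),("purple",471,310,.05),("tumbler",154,281,.1):print(n[0],ray("top",*n[1:]))
print("tool key dz")
E
```

```text
key top [ 0.4491 -0.3394  0.088 ] yaw -1.149 len 0.0386 w 0.0146
key scn [ 0.4527 -0.3397  0.088 ] yaw 1.967 len 0.0385 w 0.0158
stand [ 0.4491 -0.3395  0.046 ] yaw -1.538 len 0.0754 w 0.0761
stand scn [ 0.4534 -0.3772  0.046 ] yaw 0.0 len 0.0 w 0.0
top yellow C [0.5603 0.1478] quad diag ang 0.22139353677762666 slot -0.5640046266198215 str 0.5146862004948799 73
scene yellow C [0.5573 0.1532] quad diag ang -0.7697675323889981 slot -1.5551656957864464 str 0.14393582282793957 53
collar (256.95, 204.65) [0.55941367 0.14650539 0.14      ]
[array([0.5589, 0.173 , 0.14  ]), array([0.5593, 0.1202, 0.14  ]), array([0.5865, 0.1473, 0.14  ]), array([0.5324, 0.1453, 0.14  ])]
[0.55960278 0.14678117 0.126     ] -1.347670369797687
[0.55993277 0.14669176 0.126     ] -2.9395089026901475
pot [ 0.56027302 -0.15329524  0.085     ]
stapler [ 0.66067909 -0.35949872  0.046     ]
purple [ 0.34506636 -0.33124432  0.05      ]
tumbler [0.39358013 0.36570277 0.1       ]
tool key dz
```

```bash
cat >> h.py <<'E'
def go(p,yaw):
    s=ctrl.get_state();r=s["tool_rot"];R=cv2.Rodrigues(np.zeros(3))[0]
    from scipy.spatial.transform import Rotation as Ro
    R=Ro.from_euler("xyz",r).as_matrix();d=R.T@(np.asarray(p)-s["position"])
    t=-(yaw-r[2]);t=(t+np.pi)%(2*np.pi)-np.pi
    print("shift cm",(100*d).round(2).tolist(),"turn",round(t,3),"| pos",s["position"].round(4),"rot",r.round(3),"j",s["joints"].round(2),"t",round(s["time"],2),"F",s["contact_force"].round(1),"w",round(s["grip_width"],4))
E
python3 -c "
from h import *
go((.5,.13,.27),-1.16)"
```

```text
shift cm [39.54, 34.21, -4.37] turn 0.715 | pos [0.2903 0.6089 0.2257] rot [ 3.14  -0.    -0.445] j [ 1.41  0.36  0.01 -0.   -1.22 -0.29] t 0.1 F [ 0.5 -0.4  0.4] w 0.0876
```

Call:
{"name": "drive_tool", "arguments": {
  "rows": [
    [[0,0,-4],0,8.7],
    [[8,7,-4.4],0.1,8.7],
    [[39.5,34.2,-4.4],0.7,8.7],
    [[39.5,34.2,-4.4],0.7,8.7],
    [[39.5,34.2,-4.4],0.7,8.7],
    [[39.5,34.2,-4.4],0.7,8.7],
    [[39.5,34.2,-4.4],0.7,8.7],
    [[39.5,34.2,-4.4],0.7,8.7],
    [[39.5,34.2,-4.4],0.7,8.7],
    [[39.5,34.2,-4.4],0.7,8.7],
    [[39.5,34.2,-4.4],0.7,8.7],
    [[39.5,34.2,-4.4],0.7,8.7]
  ]
}}

```text
time: 1.1
position: [0.4742, 0.1874, 0.2703]
tool_rot: [-3.142, 0.0, -1.144]
contact_force: [0.7, 0.6, -0.3]
grip_width: 0.0871
grasp_force: 0.0
```

```bash
python3 -c "
from h import *
go((.45,-.3395,.20),-1.16)"
```

```text
shift cm [46.97, 24.0, 7.02] turn 0.016 | pos [0.4742 0.1874 0.2703] rot [-3.142  0.    -1.144] j [ 0.76  0.06 -0.28 -0.   -1.24 -0.34] t 1.1 F [ 0.7  0.6 -0.3] w 0.0871
```

Call:
{"name": "drive_tool", "arguments": {
  "rows": [
    [[47,24,3],0,8.7],
    [[47,24,3],0,8.7],
    [[47,24,3],0,8.7],
    [[47,24,3],0,8.7],
    [[47,24,3],0,8.7],
    [[47,24,3],0,8.7],
    [[47,24,3],0,8.7],
    [[47,24,7],0,8.7],
    [[47,24,7],0,8.7],
    [[47,24,7],0,8.7],
    [[47,24,7],0,8.7],
    [[47,24,7],0,8.7]
  ]
}}

```text
time: 2.1
position: [0.4506, -0.3065, 0.2072]
tool_rot: [-3.142, 0.0, -1.145]
contact_force: [0.7, 0.4, 0.8]
grip_width: 0.0872
grasp_force: 0.0
```

Call:
{"name": "drive_tool", "arguments": {
  "rows": [
    [[0,0,0],0,8.7],
    [[0,0,0],0,8.7]
  ]
}}

```text
time: 2.27
position: [0.4499, -0.3063, 0.2062]
tool_rot: [3.139, 0.002, -1.149]
contact_force: [-0.1, 1.0, -0.2]
grip_width: 0.087
grasp_force: 0.0
```

```bash
python3 -c "
from h import *
go((.45,-.3395,.062),-1.16)"
```

```text
shift cm [3.06, 1.31, 14.42] turn 0.011 | pos [ 0.4499 -0.3063  0.2062] rot [ 3.139e+00  2.000e-03 -1.149e+00] j [-0.24  0.16 -0.31 -0.   -1.11  0.66] t 2.27 F [-0.1  1.  -0.2] w 0.087
```

Call:
{"name": "drive_tool", "arguments": {
  "rows": [
    [[3.06,1.31,3],0.011,8.7],
    [[3.06,1.31,6],0.011,8.7],
    [[3.06,1.31,9],0.011,8.7],
    [[3.06,1.31,12],0.011,8.7],
    [[3.06,1.31,14],0.011,8.7],
    [[3.06,1.31,14.5],0.011,8.7],
    [[3.06,1.31,14.8],0.011,8.7],
    [[3.06,1.31,15],0.011,8.7],
    [[3.06,1.31,15],0.011,8.7],
    [[3.06,1.31,15],0.011,8.7]
  ]
}}

```text
time: 3.1
position: [0.4531, -0.3378, 0.0593]
tool_rot: [-3.14, -0.002, -1.155]
contact_force: [-0.1, 0.2, 0.7]
grip_width: 0.0872
grasp_force: 0.0
```

```bash
python3 - <<'E'
from h import *
go((.45,-.3395,.055),-1.16)
t=ctrl.get_image("top");s=ctrl.get_image("scene")
cv2.imwrite("pics/c3.png",np.hstack([crop(t,475,265,40,400),crop(s,150,325,50,400)]))
E
```

```text
shift cm [0.03, 0.35, 0.43] turn 0.005 | pos [ 0.4531 -0.3378  0.0593] rot [-3.140e+00 -2.000e-03 -1.155e+00] j [-0.29  0.34 -0.44  0.   -0.78  0.71] t 3.1 F [-0.1  0.2  0.7] w 0.0872
```

View pics/c3.png

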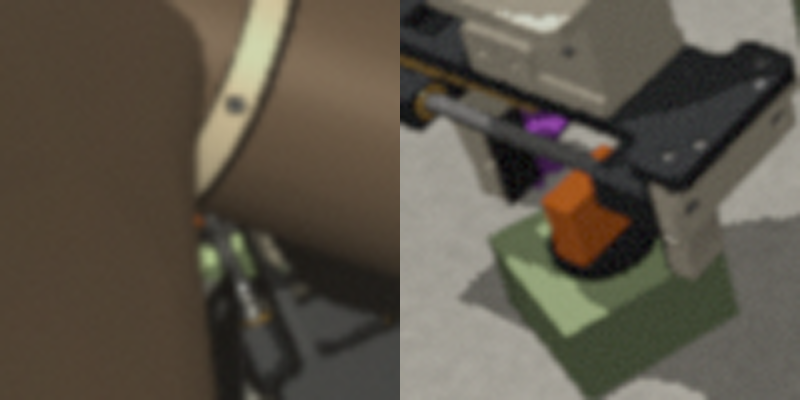

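c3 shows the open fingers on either side of the orange handle, above the flange and near crop (590,220).

Call:
{"name": "drive_tool", "arguments": {
  "rows": [
    [[0,0.3,0.3],0,8.7],
    [[0,0.3,0.3],0,8.7],
    [[0,0.3,0.3],0,8.7]
  ]
}}

```text
time: 3.45
position: [0.449, -0.339, 0.0548]
tool_rot: [3.142, 0.0, -1.156]
contact_force: [-0.1, -0.2, -0.7]
grip_width: 0.0873
grasp_force: 0.0
```

```bash
python3 - <<'E'
from h import *
for i in range(3):
    go((.45,-.3395,.055),-1.16); ctrl.get_image("top")
E
```

```text
shift cm [0.09, -0.07, -0.02] turn 0.004 | pos [ 0.449  -0.339   0.0548] rot [ 3.142  0.    -1.156] j [-0.3   0.35 -0.45 -0.   -0.77  0.71] t 3.45 F [-0.1 -0.2 -0.7] w 0.0873
shift cm [0.07, -0.07, -0.02] turn 0.004 | pos [ 0.4491 -0.3391  0.0548] rot [ 3.142  0.    -1.156] j [-0.3   0.35 -0.45  0.   -0.77  0.71] t 3.5 F [ 1.   0.1 -0.2] w 0.0868
shift cm [0.07, -0.06, -0.02] turn 0.004 | pos [ 0.4492 -0.3391  0.0548] rot [-3.142 -0.    -1.156] j [-0.3   0.35 -0.45  0.   -0.77  0.71] t 3.55 F [-0.9 -0.1  0.1] w 0.087
```

Call:
{"name": "drive_tool", "arguments": {
  "rows": [
    [[0,0,0],0,4],
    [[0,0,0],0,1],
    [[0,0,0],0,1],
    [[0,0,0],0,1],
    [[0,0,0],0,1],
    [[0,0,0],0,1],
    [[0,0,0],0,1],
    [[0,0,0],0,1],
    [[0,0,0],0,1]
  ],
  "grip_force": 45
}}

```text
time: 4.35
position: [0.4493, -0.339, 0.0548]
tool_rot: [3.142, 0.0, -1.156]
contact_force: [-0.1, -0.2, 0.3]
grip_width: 0.0325
grasp_force: 0.0
```

Call:
{"name": "drive_tool", "arguments": {
  "rows": [
    [[0,0,0],0,1],
    [[0,0,0],0,1],
    [[0,0,0],0,1],
    [[0,0,0],0,1],
    [[0,0,0],0,1],
    [[0,0,0],0,1],
    [[0,0,0],0,1]
  ]
}}

```text
time: 4.93
position: [0.4493, -0.339, 0.0548]
tool_rot: [-3.142, -0.0, -1.156]
contact_force: [0.0, -0.1, -0.3]
grip_width: 0.0154
grasp_force: 45.0
```

Call:
{"name": "drive_tool", "arguments": {
  "rows": [
    [[0,0,-1],0,1],
    [[0,0,-2.5],0,1],
    [[0,0,-5],0,1],
    [[0,0,-8],0,1],
    [[0,0,-11],0,1],
    [[0,0,-14],0,1],
    [[0,0,-17],0,1],
    [[0,0,-18.5],0,1],
    [[0,0,-18.5],0,1],
    [[0,0,-18.5],0,1]
  ]
}}

```text
time: 5.77
position: [0.4494, -0.3389, 0.241]
tool_rot: [-3.14, -0.001, -1.156]
contact_force: [0.0, -0.3, -2.1]
grip_width: 0.0154
grasp_force: 45.0
```

```bash
python3 - <<'E'
from h import *
go((.56,.147,.24),-.567)
u,v=map(int,proj("scene",(.45,-.3395,.23)));s=ctrl.get_image("scene");v=max(v,70);u=max(u,70);cv2.imwrite("pics/c4.png",crop(s,u,v,60,600));print(u,v)
E
```

```text
shift cm [-40.01, -29.71, 0.11] turn -0.589 | pos [ 0.4494 -0.3389  0.241 ] rot [-3.140e+00 -1.000e-03 -1.156e+00] j [-0.3   0.16 -0.22 -0.   -1.19  0.71] t 5.77 F [ 0.  -0.3 -2.1] w 0.0154
126 255
```

View pics/c4.png

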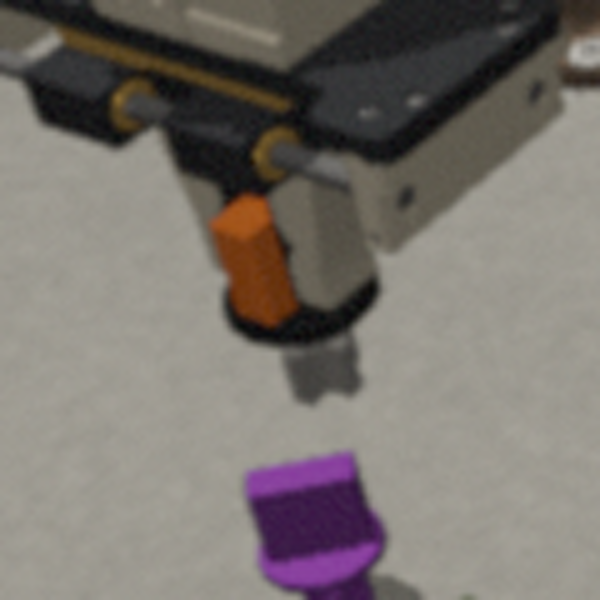

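c4 shows the key upright between the fingers, clear of the stand, with the splines' tip at crop (325,400).

Call:
{"name": "drive_tool", "arguments": {
  "rows": [
    [[-2,-1.5,0],-0.05,1],
    [[-5,-3.7,0],-0.1,1],
    [[-40,-29.7,0],-0.589,1],
    [[-40,-29.7,0],-0.589,1],
    [[-40,-29.7,0],-0.589,1],
    [[-40,-29.7,0],-0.589,1],
    [[-40,-29.7,0],-0.589,1],
    [[-40,-29.7,0],-0.589,1],
    [[-40,-29.7,0],-0.589,1],
    [[-40,-29.7,0],-0.589,1],
    [[-40,-29.7,0],-0.589,1],
    [[-40,-29.7,0],-0.589,1]
  ]
}}

```text
time: 6.82
position: [0.5546, 0.1298, 0.2383]
tool_rot: [3.139, 0.001, -0.567]
contact_force: [0.7, -1.5, -2.0]
grip_width: 0.0156
grasp_force: 45.0
```

```bash
python3 - <<'E'
from h import *
go((.56,.147,.24),-.567)
print("tip",proj("scene",(.4494,-.3389,.196)),"flange bottom ctr",proj("scene",(.4494,-.3389,.232)),"top",proj("scene",(.4494,-.3389,.238)))
b=proj("scene",(.4494,-.3389,.196))
for d in((.01,0,0),(0,.01,0)):print(proj("scene",np.array((.4494,-.3389,.196))+d)-b)
E
```

```text
shift cm [-0.47, -1.74, -0.18] turn 0.0 | pos [0.5546 0.1298 0.2383] rot [ 3.139e+00  1.000e-03 -5.670e-01] j [ 0.57  0.18 -0.21 -0.   -1.19  0.43] t 6.82 F [ 0.7 -1.5 -2. ] w 0.0156
tip [131.6664115  271.59843469] flange bottom ctr [126.48907556 254.40853082] top [125.59916153 251.45381881]
[2.68555605 3.1450263 ]
[ 5.81399905 -2.62967293]
```

Call:
{"name": "drive_tool", "arguments": {
  "rows": [
    [[-0.5,-1.75,0],0,1],
    [[-0.5,-1.75,2],0,1],
    [[-0.5,-1.75,3.5],0,1],
    [[-0.5,-1.75,4.3],0,1],
    [[-0.5,-1.75,4.3],0,1],
    [[-0.5,-1.75,4.3],0,1]
  ]
}}

```text
time: 7.32
position: [0.5604, 0.1448, 0.1961]
tool_rot: [3.14, 0.001, -0.567]
contact_force: [0.5, 0.3, -1.5]
grip_width: 0.016
grasp_force: 45.0
```

```bash
python3 - <<'E'
from h import *
go((.56,.147,.18),-.567)
s=ctrl.get_image("scene");cv2.imwrite("pics/c5.png",crop(s,390,200,50,600))
p=ctrl.get_state()["position"]
for dz in(.0448,.0028):print(proj("scene",p-[0,0,dz]))
print("collar rim ctr",proj("scene",(.56,.147,.14)))
E
```

```text
shift cm [-0.15, -0.17, 1.61] turn -0.0 | pos [0.5604 0.1448 0.1961] rot [ 3.14e+00  1.00e-03 -5.67e-01] j [ 0.59  0.22 -0.25  0.   -1.1   0.41] t 7.32 F [ 0.5  0.3 -1.5] w 0.016
[389.63257955 212.68131449]
[391.25073147 194.9955986 ]
collar rim ctr [389.55401035 217.1070512 ]
```

View pics/c5.png

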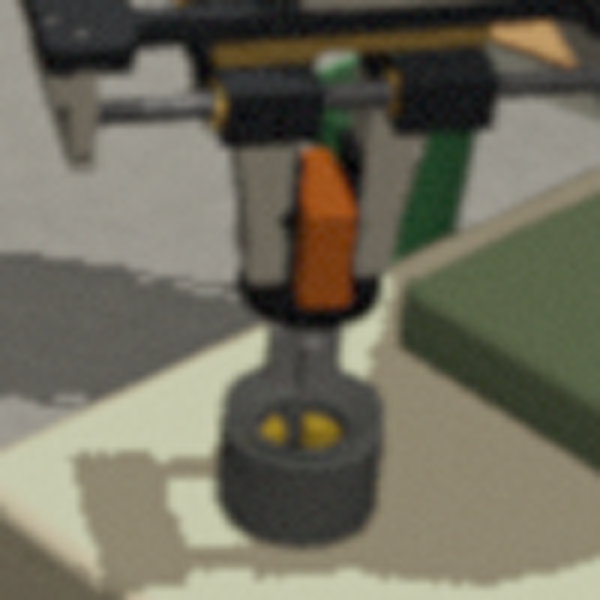

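c5 shows the key upright just behind and above the collar mouth (about 301,420 in the crop), with the yellow drive visible. Image positions match the estimate to within about 2 px.

Call:
{"name": "drive_tool", "arguments": {
  "rows": [
    [[-0.1,-0.17,0],0,1],
    [[-0.1,-0.17,0.5],0,1],
    [[-0.1,-0.17,1],0,1],
    [[-0.1,-0.17,1.5],0,1],
    [[-0.1,-0.17,2],0,1],
    [[-0.1,-0.17,2.2],0,1],
    [[-0.1,-0.17,2.2],0,1],
    [[-0.1,-0.17,2.2],0,1]
  ]
}}

```text
time: 8.03
position: [0.5607, 0.1473, 0.1746]
tool_rot: [3.141, 0.0, -0.567]
contact_force: [0.6, -0.9, -1.7]
grip_width: 0.0159
grasp_force: 45.0
```

```bash
python3 - <<'E'
from h import *
go((.56,.147,.165),-.567)
E
```

```text
shift cm [-0.04, 0.07, 0.96] turn 0.0 | pos [0.5607 0.1473 0.1746] rot [ 3.141  0.    -0.567] j [ 0.59  0.24 -0.28  0.   -1.05  0.41] t 8.03 F [ 0.6 -0.9 -1.7] w 0.0159
```

No contact so far; descending slowly into the slot.

Call:
{"name": "drive_tool", "arguments": {
  "rows": [
    [[-0.05,0.05,0.2],0,1],
    [[-0.05,0.05,0.4],0,1],
    [[-0.05,0.05,0.6],0,1],
    [[-0.05,0.05,0.8],0,1],
    [[-0.05,0.05,1.0],0,1],
    [[-0.05,0.05,1.0],0,1],
    [[-0.05,0.05,1.0],0,1]
  ]
}}

```text
time: 8.62
position: [0.56, 0.1472, 0.1646]
tool_rot: [3.141, 0.0, -0.567]
contact_force: [-0.2, 0.4, -1.0]
grip_width: 0.016
grasp_force: 45.0
```

Call:
{"name": "drive_tool", "arguments": {
  "rows": [
    [[0,0,0.2],0,1],
    [[0,0,0.4],0,1],
    [[0,0,0.6],0,1],
    [[0,0,0.8],0,1],
    [[0,0,0.8],0,1]
  ]
}}

```text
time: 9.03
position: [0.5601, 0.1472, 0.1569]
tool_rot: [-3.142, -0.0, -0.567]
contact_force: [-1.4, 0.3, 3.6]
grip_width: 0.0159
grasp_force: 45.0
```

Call:
{"name": "drive_tool", "arguments": {
  "rows": [
    [[0,0,0.1],0,1],
    [[0,0,0.2],0,1],
    [[0,0,0.3],0,1],
    [[0,0,0.4],0,1],
    [[0,0,0.4],0,1],
    [[0,0,0.4],0,1]
  ]
}}

```text
time: 9.53
position: [0.5602, 0.1472, 0.1536]
tool_rot: [-3.141, -0.001, -0.567]
contact_force: [-3.2, -0.2, 8.0]
grip_width: 0.0158
grasp_force: 45.0
```

Call:
{"name": "drive_tool", "arguments": {
  "rows": [
    [[0,0,0.1],0,1],
    [[0,0,0.2],0,1],
    [[0,0,0.25],0,1],
    [[0,0,0.25],0,1],
    [[0,0,0.25],0,1],
    [[0,0,0.25],0,1]
  ]
}}

```text
time: 10.03
position: [0.5603, 0.1472, 0.1526]
tool_rot: [-3.141, -0.001, -0.566]
contact_force: [-8.4, -0.3, 17.3]
grip_width: 0.0157
grasp_force: 45.0
```

Call:
{"name": "drive_tool", "arguments": {
  "rows": [
    [[0,0,0],0,1],
    [[0,0,0],0,1],
    [[0,0,0],0,1],
    [[0,0,0],0,1],
    [[0,0,0],0,1],
    [[0,0,0],0,1],
    [[0,0,0],0,1],
    [[0,0,0],0,1],
    [[0,0,0],0,1]
  ]
}}

```text
time: 10.78
position: [0.5603, 0.1472, 0.1526]
tool_rot: [-3.14, -0.001, -0.566]
contact_force: [-6.3, -0.7, 18.5]
grip_width: 0.0157
grasp_force: 45.0
```

```bash
python3 - <<'E'
from h import *
go((.56,.147,.153),-.567)
s=ctrl.get_image("scene");cv2.imwrite("pics/c6.png",crop(s,390,210,50,600))
E
```

```text
shift cm [-0.01, 0.04, -0.04] turn 0.001 | pos [0.5603 0.1472 0.1526] rot [-3.14e+00 -1.00e-03 -5.66e-01] j [ 0.59  0.26 -0.31  0.   -1.    0.41] t 10.78 F [-6.3 -0.7 18.5] w 0.0157
```

View pics/c6.png

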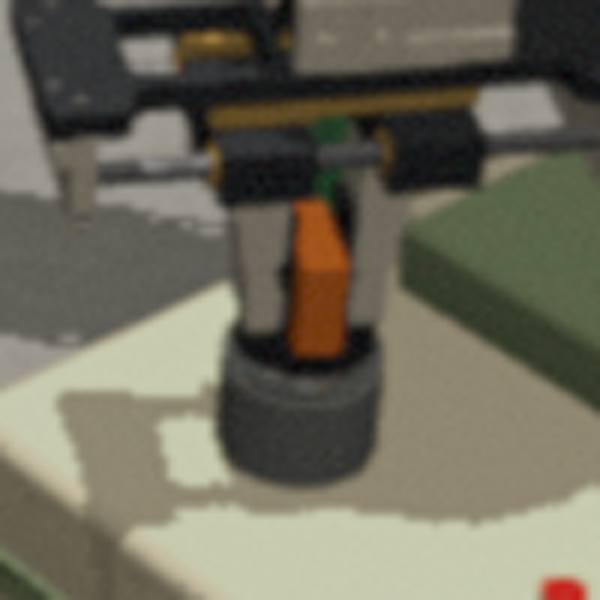

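c6 shows the flange seated at the collar rim (about 300,355 in the crop) with the key upright and still gripped. The force and depth readings match the hard stop.

```bash
python3 -c "
from station import ctrl
print(ctrl.finish_job())"
```

```text
the job is handed in; nothing more can be done
None
```

I handed the job in with the jog key meshed in the drive, pressed to the clutch's hard stop (about 18 N) and still gripped at 45 N; no verdict was shown, and I took no final picture of the pen pot, stapler and tumbler, though no move went near them.

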